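Set the resin curing lamp: four clicks, then start

TASK

Set the timer of the white resin curing lamp: push the orange tab of its black dial round with a fingertip, clockwise seen from above, by exactly four clicks and never into a fifth, letting the dial settle there. Then push the green start button all the way down and let it come up again. Do not pinch the tab, do not press the button before the dial is set, and leave the cups, pots, tools and other things lying about where they are.

Things in the scene. Friction and masses are not known exactly. Their poses are not given: they have to be found in the camera images.
- console: white curing lamp console, fixed, a box 190 mm (its x) by 400 mm (its y) and 50 mm tall; origin under its centre on the table. Its flat deck (z 50 mm) carries, in console axes, the dial at about x -20, y +95 mm, the button at x -45, y 0, and over y -193 to -70 mm the violet curing hood, whose top is 77 mm above the deck
- dial_axis (a point): point on the upright axis of the dial, in the plane of the dial disc's flat top, 26 mm above the deck (76 mm above the table). The disc is black, 88 mm across, 12 mm thick, on a fixed round aluminium base 108 mm across and 14 mm high, whose rim bears one black tick mark per click stop. Fixed in place, it only turns
- tab (a point): centre of the upright tab on the dial, 31 mm from the axis and 9 mm above the disc's top. The tab is 18 mm radially and 16 mm along the circumference; its orange sides are 18 mm tall and a white middle rib stands 4 mm higher; it moves round with the dial. Which way it points at the start varies. The x axis of this point points from the tab inward to the dial's axis. The disc is otherwise flat, so a shut fingertip can stand above it beside the tab and push
- dial (a joint): dial angle in rad, 0 at the start (resting in a click stop), growing clockwise seen from above. Click stops lie every 0.419 rad (24 degrees), end stops three clicks back and eight clicks on. Half-way to the next stop (0.209 rad past a stop) the dial tips over and snaps on to it by itself; short of that it falls back. A push of about 2 to 5 N on the tab is needed at the stiffest point of a click, and the force drops when it snaps. Four clicks is 1.676 rad
- tab_push: orange cheek of the tab on the side to push for clockwise turning (trailing side), 5 mm thick, 18 mm tall; origin at the middle of its underside, on the disc. Its y axis points from this cheek through the tab to the other cheek
- tab_back: orange cheek on the other side of the tab, alike; both cheeks pressed at once counts as pinching
- start_top (a point): centre of the top of the round green start button, 28 mm across, in a grey housing on the deck, 22 mm above the deck when up; pressed straight down
- start (a joint): button travel in m, 0 up to 0.006 fully down; a spring, about 5 N at full travel, pushes it back
- pot_mid (a point): middle of a closed magenta pigment jar with a black lid standing on the deck, 36 mm across, 40 mm tall; a bystander
- cup_teal_mid (a point): middle of an empty translucent teal cup, 76 mm across, 85 mm tall, on the table beyond the dial end of the console; a bystander
- cup_pink_mid (a point): middle of an empty translucent pink cup, 76 mm across, 85 mm tall, on the table beyond the hood end; a bystander
- paint_mid (a point): middle of a closed teal paint bottle, 52 mm across, 120 mm tall; a bystander
- tape_mid (a point): middle of a yellow roll of tape lying flat, 90 mm across, 24 mm tall; a bystander
- sticks_mid (a point): middle of a wooden stir stick lying flat on the table along the far side of the console, 140 by 18 by 4 mm; a bystander
- brush: paint brush lying on the table at the left, nearer the robot than the console, its long axis its x; a bystander

How it is judged:
By the outcome, as a careful person would: the job done as asked, in the order asked, and still so for the second after the job is handed in, with the robot touching nothing.
It also fails if it takes over 45 s, if anything falls off the work surface, if the arm or the gripper's body presses on something with over 40 N, if the wrist force passes 120 N, or if a joint passes its speed limit or range.

ROBOT

A 6-joint arm with a two-finger parallel gripper is mounted at the origin on the work surface. World frame = base frame: x ahead of the robot, y to its left, z up, the work surface at z = 0. Lengths are in m, angles in rad, forces in N, time in s.
With the tool pointing down it reaches from about 0.425 to 0.95 m from the base axis. Payload 3.5 kg.
Tool frame: the origin (TCP) lies at the very end of the fingers, on their centre line; the grasp point (between the pads) lies 19 mm behind it (ctrl.hold_point_z is the distance from the TCP to the grasp point, in m); z points along the fingers, y is the direction in which the jaws open and shut (so a half turn about z gives the same grasp; the last joint's range is limited). The gripper opens to 85 mm and grips with 20 to 120 N. Pads are 22 mm wide; open, the fingers measure 114 mm over their backs; the gripper's body (76 mm by 85 mm) begins 54 mm behind the grasp point. The pads swing forward as they close: fully open they stand 13 mm farther back than shut.
Start: joints at [-1.259, 0.286, 1.577, -0, 1.279, -0.15], TCP at [0.301, -0.604, 0.231] pointing down, gripper open.
Joint ranges: [-2.77, 2.77], [-0.9, 2.22], [0.21, 2.48], [-1.53, 4.67], [0.24, 2.81], [-2.84, 2.84]. Speed limits (rad/s): [2.79, 2.79, 3.14, 3.14, 3.14, 3.14].

INTERFACE

Orientations are given as a unit quaternion [w, x, y, z].
In Python, from rig import ctrl, viewer, ticket gives the robot as it stands.
- The arm moves only by the tool apply_moves, never from a script. Its argument "plan" is a list of rows, each a list of 3 entries, a list of its own where there are three numbers: the closure, from 0 (fully open) to 1 (shut), then the shift along the tool's x, y, z in cm, then the turn, a rotation vector about the tool's x, y, z in degrees. A call has 1 to 5 rows; each row is the pose to reach, as a shift and turn from the pose commanded when the call began, along the tool's axes at that moment; what a row does not reach only later rows make up. A row lasts 1/8 s, in which the tool goes at most 62.5 mm and 10.7 degrees, less where a joint would pass 70% of its speed; a pose out of reach is approached as far as the arm can. A call with a gripper value outside its range is refused whole. The fingers move at their own pace and stop on an object; the grip force is fixed at half the most. Time passes only in rows, so rows that repeat a pose let the fingers close. It gives the time, the measured TCP pose, the force and the opening at its end, in the units of the state.
- ctrl.sense(): the state, without advancing time (a new reading comes with each control period).
- viewer.capture(name): name is "scene" or "side" or "wrist"; returns a dict with "image" (420x560x3 uint8, red, green, blue), "range_z" (420x560 float32, m along the optical axis (not along the pixel's ray), 0 where there is no reading), "fov_y" (degrees; the focal length in pixels is half the picture's height over the tangent of half this angle, whatever the lens; pixels are square), "cx", "cy" (the principal point, pixels), "pose" (4x4, takes a point from camera to world coordinates); the wrist camera has in their place "hand_eye" (4x4, takes a point from camera to tool coordinates, whose origin is the TCP and whose axes are the flange's). Camera axes: x right, y down, z forward; pixel columns grow to the right and rows downward; lengths in m; the calibration is good to about 2 mm. A picture is of the moment at which its call begins: read the wrist's pose just before it.
- ticket.job_done(): hands the job in, once; it reports no verdict.
The state is a dict: "time": time; "q": joint angles; "joint_velocities": joint speeds; "joint_torque": joint torques, N m; "position": TCP position; "orientation": TCP orientation; "contact_force": force on the tool from outside, world axes, zero at the start; "ft_torque": the same for the moment, N m; "finger_gap": finger opening in m.
Only numpy, scipy, OpenCV 4.12 (cv2) and the standard library are available. Lean on these libraries where they do the work, as an engineer would, in place of code of your own. Each camera call takes 0.05 s, during which the arm holds its last target.

## Working session

There is one attempt and no reset: what is moved stays moved. The work goes in short steps, Python scripts to look and compute and a tool call to move; the robot and the scene stay as the last step left them, time stands still between calls to the robot, and variables do not carry over. Pictures are saved under pics/ and viewed, and the job is handed in when it is done.

Besides the shell and the picture viewer there is one more tool, called after "Request:" as a command line: name --argument value ..., lists and objects as JSON in quotes. apply_moves: Moves the arm, as the interface text tells. Its arguments: {"type":"object","properties":{"plan":{"type":"array","items":{"type":"array"}}},"required":["plan"]}

```bash
mkdir -p pics; ls
cat > h.py <<'E'
import numpy as np, cv2
from rig import ctrl, viewer, ticket
from scipy.spatial.transform import Rotation as R
def toolT(s):
    T=np.eye(4);q=s["orientation"];T[:3,:3]=R.from_quat([q[1],q[2],q[3],q[0]]).as_matrix();T[:3,3]=s["position"];return T
def cap(n):
    s=ctrl.sense();c=viewer.capture(n)
    c["T"]=c["pose"] if "pose" in c else toolT(s)@c["hand_eye"]
    c["f"]=210/np.tan(np.radians(c["fov_y"])/2)
    return c
def cloud(c):
    v,u=np.mgrid[:420,:560];z=c["range_z"]
    P=np.stack([(u-c["cx"])/c["f"]*z,(v-c["cy"])/c["f"]*z,z],-1)
    return P@c["T"][:3,:3].T+c["T"][:3,3]
def save(im,name): cv2.imwrite("pics/"+name,im[...,::-1])
E
python3 - <<'E'
from h import *
s=ctrl.sense();print({k:np.round(v,3).tolist() for k,v in s.items()}, ctrl.hold_point_z)
for n in("scene","side","wrist"):
    c=cap(n);save(c["image"],n+"0.png");np.savez(n+"0.npz",**c);print(n,c["fov_y"],c["cx"],c["cy"],np.round(c["T"],3).tolist())
E
```

```text
pics
{'time': 0.0, 'q': [-1.259, 0.287, 1.578, 0.0, 1.279, -0.15], 'joint_velocities': [-0.001, -0.0, -0.0, 0.001, 0.001, -0.001], 'joint_torque': [-0.001, -40.599, -29.262, -0.0, 0.006, -0.0], 'position': [0.301, -0.604, 0.23], 'orientation': [-0.001, 0.973, 0.229, -0.0], 'contact_force': [-0.308, -0.325, 0.333], 'ft_torque': [-0.034, 0.008, -0.022], 'finger_gap': 0.086} 0.0187
scene 54.2413619737715 283.50112057272315 210.57395774440113 [[-0.677, 0.58, -0.452, 0.91], [0.736, 0.53, -0.422, 0.426], [-0.005, -0.618, -0.786, 0.8], [0.0, 0.0, 0.0, 1.0]]
side 42.78644370321997 286.4228522981458 210.5145297769157 [[-0.939, -0.173, 0.297, 0.04], [-0.344, 0.491, -0.8, 1.318], [-0.007, -0.854, -0.521, 0.916], [0.0, 0.0, 0.0, 1.0]]
wrist 71.28929708891613 277.88195912244777 212.59266863948883 [[0.445, -0.861, -0.248, 0.364], [-0.896, -0.428, -0.122, -0.572], [-0.001, 0.276, -0.961, 0.373], [0.0, 0.0, 0.0, 1.0]]
```

View pics/scene0.png

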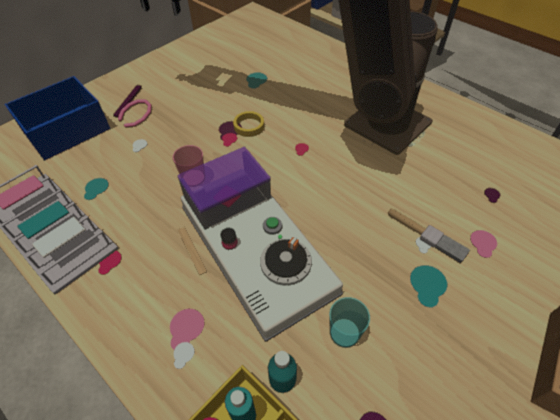

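View pics/side0.png

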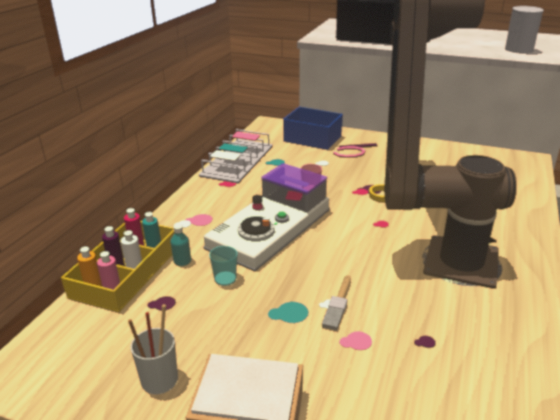

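View pics/wrist0.png

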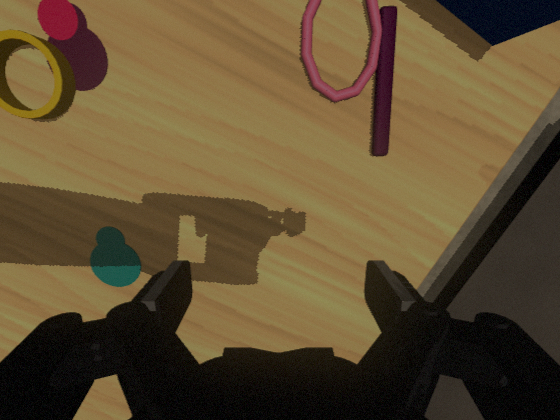

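The scene camera shows the console with the dial at about (287,258), the orange tab at (294,243) and the green button at (272,225). The jar is at (229,238) and the teal cup at (349,322). Next I'll measure these from the range data.

Run:
```python
from h import *
c=cap("scene");P=cloud(c);im=c["image"]
np.save("P0.npy",P)
def at(u,v,r=1): 
    return np.round(np.median(P[v-r:v+r+1,u-r:u+r+1].reshape(-1,3),0),4)
for n,u,v in [("dial",287,258),("tab",294,243),("btn",272,224),("jar",229,233),("cupteal",349,305),("deck",300,300),("deck2",230,265)]: print(n,at(u,v))
cv2.imwrite("pics/sc_crop.png",cv2.resize(im[190:340,180:380,::-1],None,fx=4,fy=4,interpolation=cv2.INTER_CUBIC))
# disc top points
m=(abs(P[...,2]-0.076)<0.005)
v,u=np.nonzero(m[200:310,230:340]);Q=P[200:310,230:340][v,u]
# deck points
d=(abs(P[...,2]-0.05)<0.004); d[:180]=0;d[340:]=0;d[:,:170]=0;d[:,360:]=0
Q=P[d][:,:2].astype(np.float32)
r=cv2.minAreaRect(Q);print("deck",r)
hsv=cv2.cvtColor(im,cv2.COLOR_RGB2HSV)
```

```text
dial [0.5808 0.1279 0.0787]
tab [0.5531 0.1214 0.0961]
btn [0.5361 0.0418 0.0736]
jar [0.6243 0.0007 0.0922]
cupteal [0.57   0.2808 0.0606]
deck [0.6226 0.201  0.0515]
deck2 [0.6616 0.0389 0.0508]
deck ((0.5881210565567017, 0.07705682516098022), (0.5018316507339478, 0.19019880890846252), 75.08295440673828)
```

View pics/sc_crop.png

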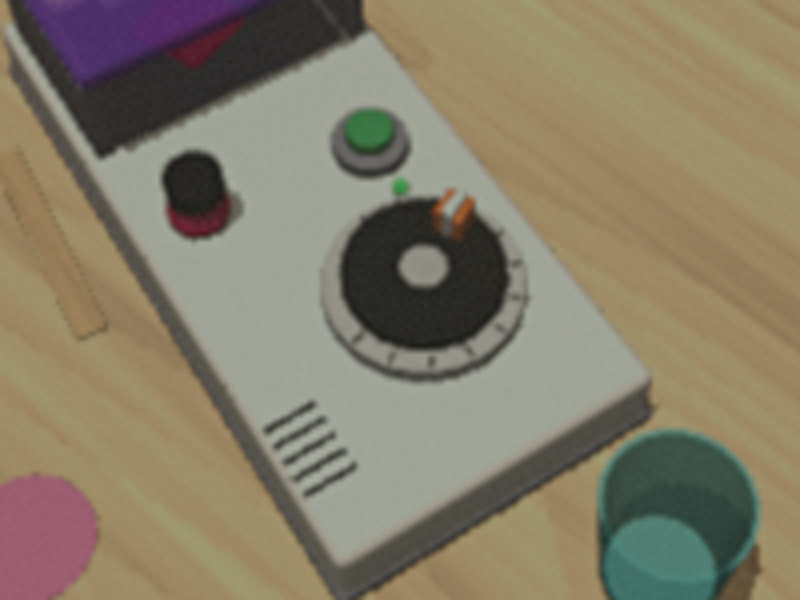

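```bash
cat >> h.py <<'E'
def rows(targets,s=None):
    "targets: list of (x,y,z,yaw_deg of tool x), tool pointing straight down -> shift cm, turn deg"
    T0=toolT(s or ctrl.sense())
    for x,y,z,yw in targets:
        a=np.radians(yw)
        Rt=np.array([[np.cos(a),np.sin(a),0],[np.sin(a),-np.cos(a),0],[0,0,-1]])
        d=T0[:3,:3].T@(np.array([x,y,z])-T0[:3,3])*100
        w=R.from_matrix(T0[:3,:3].T@Rt).as_rotvec(degrees=True)
        print(np.round(d,2).tolist(),np.round(w,1).tolist())
def st():
    s=ctrl.sense();T=toolT(s)
    print("t",round(s["time"],2),"p",np.round(s["position"],4),"yaw",round(np.degrees(np.arctan2(T[1,0],T[0,0])),2),"zax",np.round(T[:3,2],3),"F",np.round(s["contact_force"],2),"gap",round(float(s["finger_gap"]),4),"q",np.round(s["q"],2))
    return s
E
python3 - <<'E'
from h import *
st(); rows([(0.45,-0.35,0.25,60),(0.56,0.06,0.23,100)])
E
```

```text
t 0.2 p [ 0.3006 -0.6039  0.2305] yaw 26.46 zax [-0.     0.001 -1.   ] F [-0.27  0.45 -0.17] gap 0.0851 q [-1.26  0.29  1.58 -0.    1.28 -0.15]
[24.69, -16.08, -1.92] [-0.1, -0.0, -33.5]
[52.8, -47.88, 0.13] [-0.1, -0.1, -73.5]
```

Request:
apply_moves --plan '[[1,[5,-4,-0.5],[0,0,-10]],[1,[11,-9,-1],[0,0,-20]],[1,[16,-13,-1.5],[0,0,-30]],[1,[21,-18,-2],[0,0,-38]],[1,[26,-22,-2],[0,0,-45]]]'

```text
time: 0.82
position: [0.4245, -0.3161, 0.251]
orientation: [0.0, 0.811, 0.585, 0.0]
contact_force: [1.1, 0.2, -0.5]
finger_gap: 0.0001
```

Run:
```python
from h import *
st(); rows([(0.56,0.06,0.23,100)])
```

```text
t 0.82 p [ 0.4245 -0.3161  0.251 ] yaw 71.67 zax [ 0.001 -0.    -1.   ] F [ 1.06  0.16 -0.48] gap 0.0001 q [-0.83 -0.05  1.91  0.    1.28 -0.51]
[39.97, 1.04, 2.09] [0.0, 0.0, -28.3]
```

Request:
apply_moves --plan '[[1,[8,0.2,0.5],[0,0,-6]],[1,[16,0.4,1],[0,0,-12]],[1,[24,0.6,1.5],[0,0,-18]],[1,[32,0.8,2],[0,0,-23]],[1,[37,1,2],[0,0,-28]]]'

```text
time: 1.45
position: [0.5312, -0.0229, 0.2327]
orientation: [0.0, 0.645, 0.764, 0.0]
contact_force: [0.3, -0.3, 0.2]
finger_gap: -0.0001
```

Run:
```python
from h import *
st()
c=cap("wrist");save(c["image"],"w1.png");np.savez("w1.npz",**c)
```

```text
t 1.45 p [ 0.5312 -0.0229  0.2327] yaw 99.63 zax [ 0. -0. -1.] F [ 0.31 -0.33  0.23] gap -0.0001 q [-0.23 -0.03  1.93 -0.    1.25 -0.4 ]
```

View pics/w1.png

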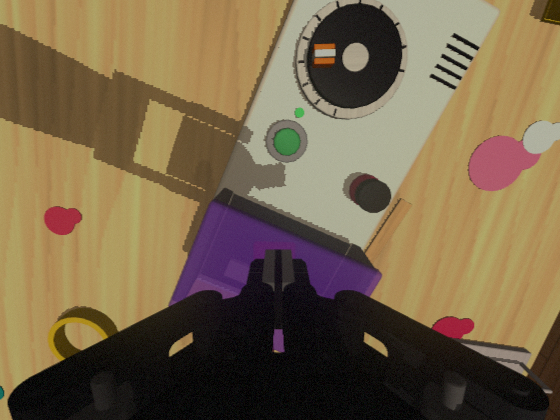

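The wrist view has the dial centred near (355,57) with the tab at (325,54). The button is at (287,140) and the jar at (371,193).

```bash
cat > meas.py <<'E'
from h import *
def meas(c,verbose=True):
    P=cloud(c);im=c["image"];hsv=cv2.cvtColor(im,cv2.COLOR_RGB2HSV).astype(int)
    H,S,V=hsv[...,0],hsv[...,1],hsv[...,2]
    C=c["T"][:3,3]
    near=np.hypot(P[...,0]-0.58,P[...,1]-0.125)<0.075
    # orange
    o=near&(H<14)&(S>140)&(V>90)&(P[...,2]>0.074)
    # disc: black points at disc height
    d=near&(V<70)&(abs(P[...,2]-0.076)<0.006)
    u8=d.astype(np.uint8)
    ds=P[d]
    cs,_=max(((k,cv2.contourArea(k)) for k in cv2.findContours(u8,cv2.RETR_EXTERNAL,cv2.CHAIN_APPROX_NONE)[0]),key=lambda a:a[1])
    # intersect hull with plane z=.076
    h=cs.reshape(-1,2)
    def pl(uv,z):
        uv=np.atleast_2d(uv)
        r=np.stack([(uv[:,0]-c["cx"])/c["f"],(uv[:,1]-c["cy"])/c["f"],np.ones(len(uv))],-1)@c["T"][:3,:3].T
        return C+r*((z-C[2])/r[:,2])[:,None]
    X=pl(h,0.076)[:,:2]
    (x,y),rad=cv2.minEnclosingCircle(X.astype(np.float32))
    g=(H>50)&(H<80)&(S>120)&(np.hypot(P[...,0]-0.536,P[...,1]-0.042)<0.04)&(P[...,2]>0.062)
    return dict(P=P,pl=pl,disc=(x,y,rad),discz=np.median(ds[:,2]),orange=P[o],green=P[g],o=o)
E
python3 - <<'E'
from meas import *
z=dict(np.load("w1.npz"));m=meas(z)
print(m["disc"],m["discz"])
O=m["orange"];print(len(O),O.mean(0),O.min(0),O.max(0),"z>.09",np.median(O[O[:,2]>.09],0))
print("green",len(m["green"]),m["green"].mean(0),m["green"].min(0),m["green"].max(0))
for im0,n in((z["image"][0:170,240:440],"w1c.png"),(z["image"][230:330,220:340],"w1f.png")):
    save(cv2.resize(im0,None,fx=4,fy=4,interpolation=cv2.INTER_CUBIC),n)
E
```

```text
(0.578497052192688, 0.11968554556369781, 0.043984998017549515) 0.07586936722702053
164 [0.54916533 0.11441362 0.09334877] [0.53854221 0.10567279 0.07518685] [0.56090378 0.12348303 0.09659048] z>.09 [0.54962843 0.11157225 0.09384094]
green 519 [0.53048137 0.03546062 0.07411323] [0.51832555 0.02252376 0.06882726] [0.54300011 0.04770047 0.37521848]
```

View pics/w1c.png

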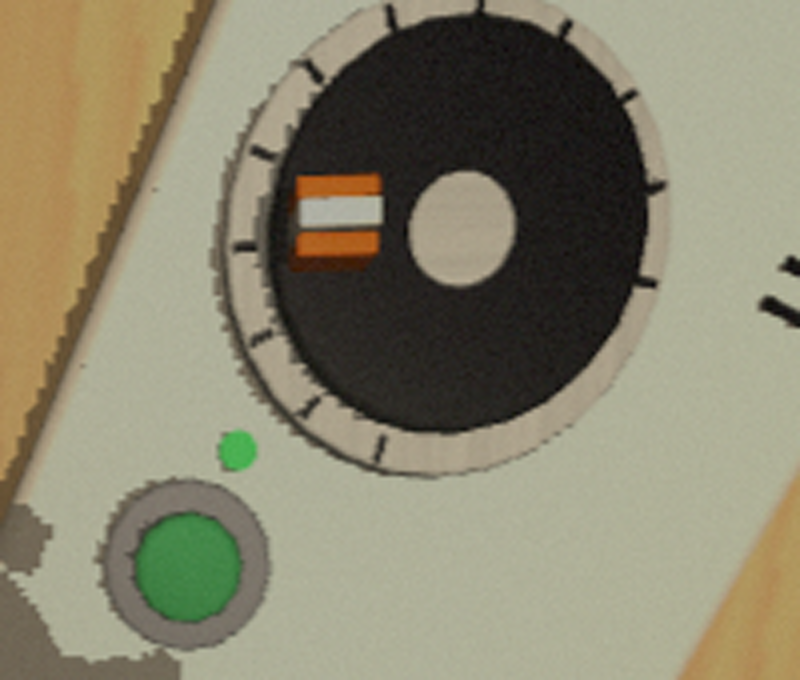

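View pics/w1f.png

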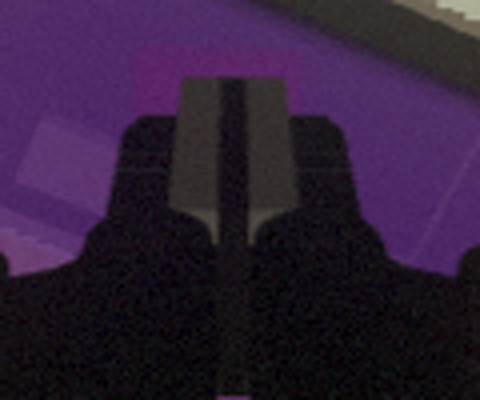

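Request:
apply_moves --plan '[[1,[4,0,0],[0,0,0]],[1,[4,0,0],[0,0,0]],[1,[4,0,0],[0,0,0]]]'

```text
time: 1.88
position: [0.5244, 0.0142, 0.2328]
orientation: [0.0, 0.646, 0.763, -0.0]
contact_force: [-0.4, -0.3, 0.3]
finger_gap: -0.0002
```

Run:
```python
from meas import *
s=st(); print(np.round(s["joint_velocities"],3))
z=cap("wrist");save(z["image"],"w2.png");np.savez("w2.npz",**z);m=meas(z)
print(m["disc"],m["discz"])
O=m["orange"];print(len(O),O.mean(0),O.min(0),O.max(0))
print("green",len(m["green"]),np.median(m["green"],0))
z=cap("scene");m=meas(z);save(z["image"],"s2.png")
print(m["disc"],m["discz"])
O=m["orange"];print(len(O),O.mean(0),O.min(0),O.max(0))
print("green",len(m["green"]),np.median(m["green"],0))
st()
```

```text
t 1.88 p [0.5244 0.0142 0.2328] yaw 99.47 zax [ 0. -0. -1.] F [-0.45 -0.31  0.3 ] gap -0.0002 q [-0.17 -0.05  1.94 -0.    1.25 -0.33]
[-0.02   0.002 -0.004  0.003  0.002  0.001]
(0.578124463558197, 0.12019532173871994, 0.0438404455780983) 0.07592655605720172
180 [0.54833402 0.11403419 0.09332895] [0.53869353 0.10549732 0.07462834] [0.56142113 0.12318901 0.09669124]
green 1097 [0.52749084 0.03110464 0.3224551 ]
(0.5816048383712769, 0.12357197701931, 0.044790904968976974) 0.07753119318006835
25 [0.55171383 0.11896628 0.09480512] [0.54225748 0.11013698 0.0900013 ] [0.55979039 0.12485141 0.09740868]
green 37 [0.53713579 0.03912753 0.07315661]
t 1.98 p [0.5245 0.0135 0.2329] yaw 99.38 zax [ 0. -0. -1.] F [ 0.18 -0.42  0.24] gap -0.0003 q [-0.17 -0.05  1.94 -0.    1.25 -0.33]
```

View pics/w2.png

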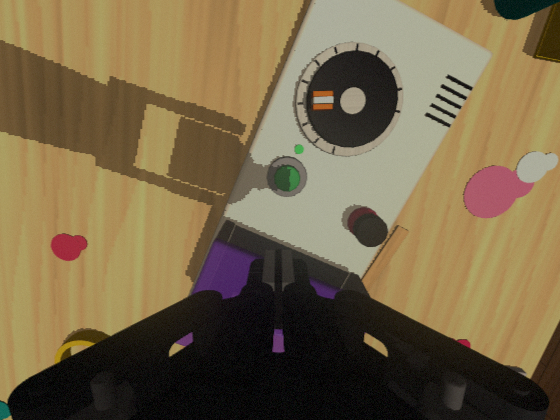

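The wrist view is consistent: disc radius 43.9 mm, centre (0.578,0.120), with the tab at (323,100). The scene camera differs by about 4 mm. As a check, I'll project the TCP into the wrist image, where the fingertips appear at about (278,250).

Run:
```python
from meas import *
z=dict(np.load("w2.npz"));he=z["hand_eye"];print(np.round(he,4).tolist())
inv=np.linalg.inv(he);pts=[(0,0,0),(.011,0,0),(-.011,0,0),(.011,.0145,0),(.011,-.0145,0)]
im=z["image"].copy()
for p in pts:
    q=inv@np.r_[p,1];u=z["f"]*q[0]/q[2]+z["cx"];v=z["f"]*q[1]/q[2]+z["cy"];print(p,u,v,q[2])
    cv2.circle(im,(int(round(u)),int(round(v))),1,(255,0,0),-1)
save(cv2.resize(im[220:340,200:360],None,fx=5,fy=5,interpolation=cv2.INTER_CUBIC),"w2f.png")
rz=z["range_z"];print(np.round(rz[240:300:6,262:300:4],3))
P=cloud(z);Ti=np.linalg.inv(np.r_[z["T"]]) 
print("tool coords of tip pixels");
H=he
for v in (250,253,256,260,270,280):
    for u in (266,270,288,292):
        zz=rz[v,u];pc=np.array([(u-z["cx"])/z["f"]*zz,(v-z["cy"])/z["f"]*zz,zz,1]);print(u,v,np.round((H@pc)[:3]*1000,1))
d=meas(z)
O=d["o"];vv,uu=np.nonzero(O);print(uu.min(),uu.max(),vv.min(),vv.max())
save(cv2.resize(z["image"][30:170,280:420],None,fx=5,fy=5,interpolation=cv2.INTER_CUBIC),"w2c.png")
```

```text
[[-0.001, -0.9607, -0.2776, 0.0707], [1.0, -0.0011, 0.0002, 0.0], [-0.0005, -0.2776, 0.9607, -0.1425], [0.0, 0.0, 0.0, 1.0]]
(0, 0, 0) 277.84656204848505 265.64920731555543 0.15656559194811556
(0.011, 0, 0) 277.82421437378844 246.54527907451975 0.15351229623589843
(-0.011, 0, 0) 277.86805476096106 284.02227039345354 0.1596188876603327
(0.011, 0.0145, 0) 305.4841460757336 246.5135151744488 0.15351497286015559
(0.011, -0.0145, 0) 250.16331810370312 246.57704408227409 0.15350961961164128
[[0.347 0.347 0.346 0.349 0.347 0.348 0.348 0.347 0.349 0.348]
 [0.348 0.348 0.349 0.348 0.351 0.349 0.349 0.35  0.351 0.351]
 [0.352 0.146 0.147 0.146 0.146 0.145 0.145 0.146 0.353 0.35 ]
 [0.277 0.139 0.139 0.139 0.14  0.138 0.139 0.139 0.354 0.354]
 [0.142 0.132 0.132 0.134 0.132 0.133 0.133 0.132 0.143 0.142]
 [0.135 0.127 0.128 0.127 0.126 0.127 0.127 0.128 0.137 0.136]
 [0.122 0.122 0.122 0.122 0.122 0.122 0.122 0.121 0.13  0.131]
 [0.115 0.116 0.117 0.117 0.119 0.117 0.118 0.116 0.115 0.115]
 [0.11  0.113 0.111 0.119 0.118 0.119 0.111 0.111 0.108 0.108]
 [0.109 0.107 0.107 0.119 0.119 0.117 0.107 0.108 0.108 0.107]]
tool coords of tip pixels
266 250 [11.5 -6.  -5.6]
270 250 [11.8 -3.9 -6.3]
288 250 [11.3  5.2 -5.2]
292 250 [-69.4  16.9 181.2]
266 253 [11.4 -5.8 -9. ]
270 253 [11.2 -3.9 -8.6]
288 253 [11.4  5.  -9.1]
292 253 [-73.4  17.  181.5]
266 256 [ 11.3  -5.7 -12.5]
270 256 [ 11.7  -3.8 -13.3]
288 256 [ 11.6   4.9 -13.2]
292 256 [-77.8  17.1 182.6]
266 260 [ 11.1  -5.6 -16.4]
270 260 [ 11.8  -3.6 -18. ]
288 260 [ 11.    4.8 -16.3]
292 260 [ 7.5  7.1 -8.9]
266 270 [ 11.6  -5.1 -27.5]
270 270 [ 11.   -3.4 -26.3]
288 270 [ 11.3   4.4 -27. ]
292 270 [ 11.4   6.2 -27.1]
266 280 [ 11.6  -4.8 -36.2]
270 280 [ 11.4  -3.2 -35.9]
288 280 [ 11.3   4.1 -35.7]
292 280 [ 11.5   5.7 -36.1]
313 332 91 109
```

View pics/w2f.png

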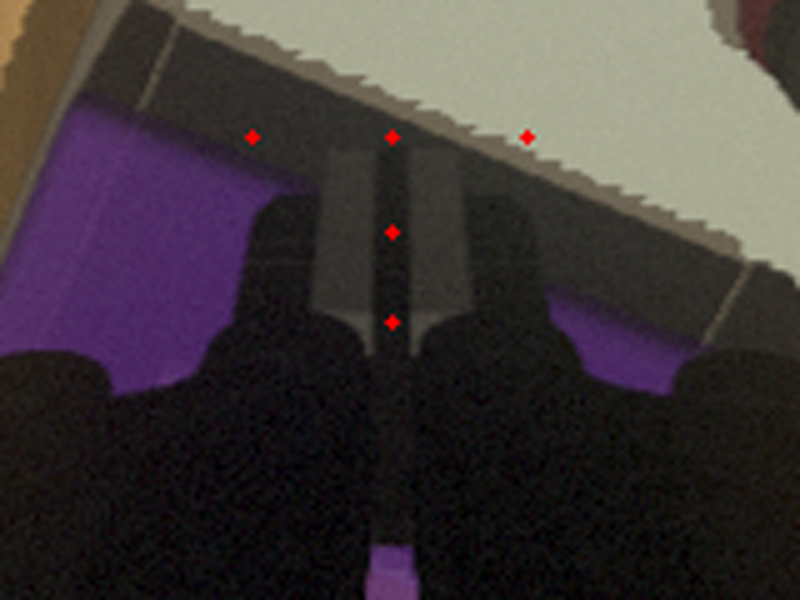

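View pics/w2c.png

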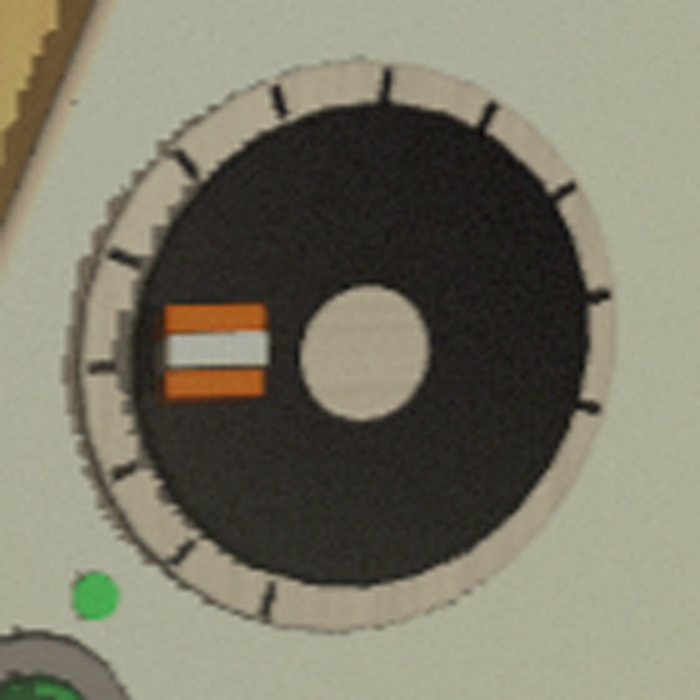

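Projected TCP and fingertips agree. Each shut tip is about ±11 mm in tool x and ±6.5 mm in tool y. The dial axis is at (0.578,0.120) and the tab points along 191.7°. Counting ticks clockwise, the fourth stop is at the crop-top tick. Next, I'll stand the finger behind the trailing cheek.

```bash
cat >> h.py <<'E'
AX=np.array([0.578,0.120]);A0=191.7;RT=0.031
def fin(th,back=19.4,z=0.082,r=31.0):
    a=np.radians(A0-th);rr=np.array([np.cos(a),np.sin(a)]);t=np.array([np.sin(a),-np.cos(a)])
    p=AX+rr*r/1000-t*back/1000
    return (p[0],p[1],z,A0-th-90)
def thof(s):
    T=toolT(s);yw=np.degrees(np.arctan2(T[1,0],T[0,0]))
    d=T[:2,3]-AX; ang=np.degrees(np.arctan2(d[1],d[0]))
    # contact angle by position
    return (A0+np.degrees(np.arctan2(19.4,31.0))-ang)%360, np.hypot(*d)*1000, A0-90-yw
E
python3 - <<'E'
from h import *
st(); rows([fin(0,28,.16),fin(0,28,.082)])
E
```

```text
t 1.98 p [0.5245 0.0135 0.2329] yaw 99.38 zax [ 0. -0. -1.] F [ 0.18 -0.42  0.24] gap -0.0003 q [-0.17 -0.05  1.94 -0.    1.25 -0.33]
[6.71, 4.03, 7.28] [-0.0, 0.0, -2.3]
[6.71, 4.03, 15.08] [-0.0, 0.0, -2.3]
```

Request:
apply_moves --plan '[[1,[5,3,1],[0,0,-2.3]],[1,[6.7,4,4],[0,0,-2.3]],[1,[6.7,4,8],[0,0,-2.3]],[1,[6.7,4,12],[0,0,-2.3]],[1,[6.7,4,12],[0,0,-2.3]]]'

```text
time: 2.6
position: [0.5502, 0.0862, 0.1091]
orientation: [-0.003, 0.632, 0.775, -0.003]
contact_force: [-0.4, 0.3, -0.2]
finger_gap: 0.0002
```

Run:
```python
from h import *
st(); rows([fin(0,28,.082)])
c=cap("wrist");save(c["image"],"w3.png");np.savez("w3.npz",**c)
```

```text
t 2.6 p [0.5502 0.0862 0.1091] yaw 101.67 zax [-0.008  0.    -1.   ] F [-0.42  0.29 -0.22] gap 0.0002 q [-0.03  0.17  1.96 -0.    1.03 -0.23]
[-0.06, 0.33, 2.7] [-0.5, -0.1, -0.0]
```

View pics/w3.png

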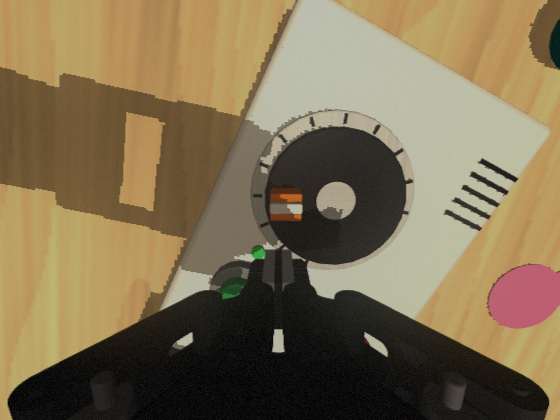

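Run:
```python
from meas import *
z=dict(np.load("w3.npz"));m=meas(z);P=m["P"];im=z["image"]
print(m["disc"],m["discz"]);O=m["orange"];print(len(O),O.mean(0),O.min(0),O.max(0))
# grey cap & tab by pixel
print("cap ctr",m["pl"]([[336,200]],0.076), "tab top", m["pl"]([[286,209]],0.098))
s=st();rows([fin(0,28,.082)])
save(cv2.resize(im[100:300,230:430],None,fx=3,fy=3,interpolation=cv2.INTER_CUBIC),"w3c.png")
```

```text
(0.5782696604728699, 0.12115827947854996, 0.043651316314935684) 0.07593065808695953
445 [0.54869105 0.11558862 0.09385348] [0.53710301 0.10557704 0.0759261 ] [0.56067419 0.15546121 0.25173754]
cap ctr [[0.57932141 0.12097006 0.076     ]] tab top [[0.54871922 0.11489779 0.098     ]]
t 2.65 p [0.5522 0.0863 0.1118] yaw 101.68 zax [-0.003  0.    -1.   ] F [0.06 1.14 0.  ] gap 0.0002 q [-0.03  0.16  1.95 -0.    1.03 -0.23]
[-0.02, 0.12, 2.98] [-0.2, -0.0, -0.0]
```

View pics/w3c.png

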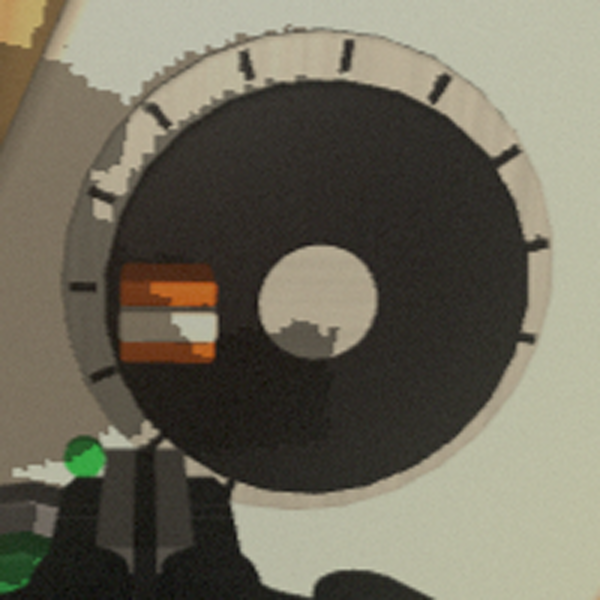

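Refined axis is (0.5785,0.1208) and tab angle 191.2°. The finger is behind the trailing cheek, so I'll descend.

```bash
sed -i 's/^AX=.*/AX=np.array([0.5785,0.1207]);A0=191.2;RT=0.031/' h.py
python3 - <<'E'
from h import *
st();rows([fin(0,28,.082)])
E
```

```text
t 2.65 p [0.5522 0.0863 0.1118] yaw 101.68 zax [-0.003  0.    -1.   ] F [0.06 1.14 0.  ] gap 0.0002 q [-0.03  0.16  1.95 -0.    1.03 -0.23]
[0.06, 0.16, 2.98] [-0.2, -0.0, 0.5]
```

Request:
apply_moves --plan '[[1,[0,0.1,2],[0,0,0.5]],[1,[0,0.1,3],[0,0,0.5]],[1,[0,0.1,3],[0,0,0.5]]]'

```text
time: 3.02
position: [0.5533, 0.0873, 0.0821]
orientation: [-0.001, 0.634, 0.773, -0.0]
contact_force: [-0.5, -0.0, -0.0]
finger_gap: -0.0004
```

Run:
```python
from h import *
s=st();print(thof(s));rows([fin(t) for t in (0,4,8,12,15,18,20,25,30)])
```

```text
t 3.02 p [0.5533 0.0873 0.0821] yaw 101.25 zax [-0.002  0.    -1.   ] F [-0.49 -0.04 -0.  ] gap -0.0004 q [-0.02  0.21  1.97  0.    0.97 -0.22]
(np.float64(350.28559033287354), np.float64(41.83935658613993), np.float64(-0.04992984579421034))
[0.85, 0.02, 0.01] [-0.1, -0.0, 0.0]
[1.07, -0.11, 0.01] [-0.1, -0.0, 4.0]
[1.3, -0.22, 0.01] [-0.1, -0.0, 8.0]
[1.53, -0.31, 0.01] [-0.1, -0.0, 12.0]
[1.71, -0.37, 0.01] [-0.1, -0.0, 15.0]
[1.9, -0.42, 0.01] [-0.1, -0.0, 18.0]
[2.02, -0.45, 0.01] [-0.1, -0.0, 20.0]
[2.34, -0.51, 0.01] [-0.1, -0.0, 25.0]
[2.66, -0.53, 0.01] [-0.1, 0.0, 30.0]
```

Request:
apply_moves --plan '[[1,[0.4,0,0],[0,0,0]],[1,[0.85,0,0],[0,0,0]],[1,[1.15,-0.15,0],[0,0,5]],[1,[1.4,-0.25,0],[0,0,10]],[1,[1.6,-0.35,0],[0,0,13]]]'

```text
time: 3.65
position: [0.5478, 0.1024, 0.0836]
orientation: [0.001, 0.718, 0.696, 0.0]
contact_force: [1.5, -0.1, -0.3]
finger_gap: -0.0003
```

```bash
cat > look.py <<'E'
from meas import *
import sys
s=st();print("th",np.round(thof(s),1))
z=cap("wrist")
m=meas(z);im=z["image"]
# tab angle from orange+adjacent white on top
P=m["P"];O=m["orange"];O=O[(O[:,2]<.105)&(O[:,2]>.085)]
if len(O)>10:
    d=O[:,:2].mean(0)-AX;print("orange",len(O),"ang",round((A0-np.degrees(np.arctan2(d[1],d[0])))%360,1),"r",np.hypot(*d)*1000)
if len(sys.argv)>1: save(cv2.resize(im[60:310,200:440],None,fx=2,fy=2,interpolation=cv2.INTER_CUBIC),sys.argv[1])
E
python3 look.py w4.png
```

```text
t 3.65 p [0.5478 0.1024 0.0836] yaw 88.18 zax [ 0.002 -0.001 -1.   ] F [ 1.54 -0.13 -0.27] gap -0.0003 q [ 0.    0.2   1.97 -0.    0.97  0.04]
th [12.4 35.8 13. ]
orange 548 ang 14.8 r 30.65384436116841
```

View pics/w4.png

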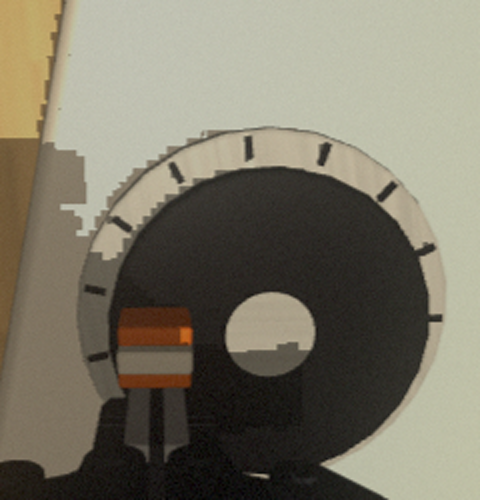

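The tab at crop (155,345) is close ahead of the finger, near or just past the tip-over point. I'll push on a little.

```bash
python3 look.py
python3 - <<'E'
from h import *
rows([fin(t) for t in (14,18,22,26,30,34,38)])
E
```

```text
t 3.7 p [0.5475 0.1028 0.0834] yaw 88.12 zax [ 0.001 -0.    -1.   ] F [-0.77  0.84 -0.26] gap -0.0004 q [ 0.    0.2   1.97 -0.    0.97  0.04]
th [13.2 35.8 13.1]
orange 542 ang 16.7 r 30.6258066394709
[0.0, -0.08, 0.14] [0.1, -0.0, 1.1]
[0.22, -0.21, 0.14] [0.1, -0.0, 5.1]
[0.46, -0.32, 0.14] [0.1, -0.0, 9.1]
[0.69, -0.41, 0.14] [0.1, -0.0, 13.1]
[0.94, -0.48, 0.14] [0.0, -0.0, 17.1]
[1.19, -0.54, 0.14] [0.0, -0.0, 21.1]
[1.44, -0.58, 0.14] [0.0, -0.0, 25.1]
```

Request:
apply_moves --plan '[[1,[0.1,-0.15,0.1],[0,0,3]],[1,[0.1,-0.15,0.1],[0,0,3]]]'

```text
time: 4.0
position: [0.5458, 0.1037, 0.082]
orientation: [0.0, 0.735, 0.678, 0.0]
contact_force: [0.0, 0.8, 0.2]
finger_gap: 0.0001
```

```bash
python3 look.py w5.png
python3 - <<'E'
from h import *
rows([fin(t) for t in (14,18,22,26,30,34,38)])
E
```

```text
t 4.0 p [0.5458 0.1037 0.082 ] yaw 85.35 zax [ 0.  0. -1.] F [0.   0.84 0.19] gap 0.0001 q [0.01 0.2  1.98 0.   0.96 0.09]
th [15.8 36.9 15.8]
orange 583 ang 26.3 r 30.64764075837791
[-0.08, 0.08, -0.0] [0.0, -0.0, -1.8]
[0.14, -0.05, -0.0] [0.0, -0.0, 2.2]
[0.37, -0.17, -0.0] [0.0, -0.0, 6.2]
[0.6, -0.28, -0.0] [0.0, -0.0, 10.2]
[0.84, -0.36, -0.0] [0.0, -0.0, 14.2]
[1.09, -0.43, -0.0] [0.0, -0.0, 18.2]
[1.34, -0.48, -0.0] [0.0, -0.0, 22.2]
```

View pics/w5.png

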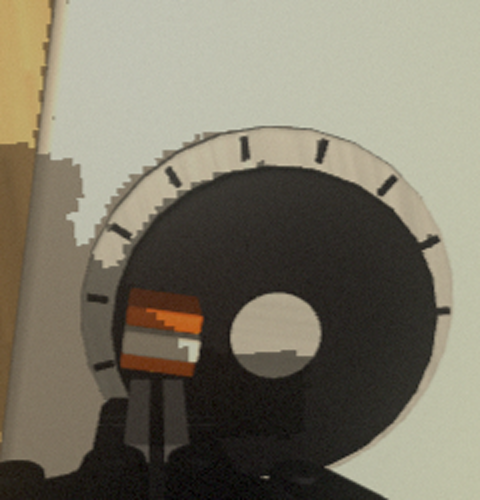

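First click is done: the vision angle reads 26°, within bias of 24°. Now I'll push the second.

Request:
apply_moves --plan '[[1,[0.37,-0.17,0],[0,0,6]],[1,[0.72,-0.32,0],[0,0,12]],[1,[1.0,-0.41,0],[0,0,17]],[1,[1.2,-0.45,0],[0,0,20]],[1,[1.35,-0.48,0],[0,0,22]]]'

```text
time: 4.68
position: [0.5423, 0.1171, 0.082]
orientation: [0.0, 0.851, 0.524, -0.0]
contact_force: [0.5, -1.0, 0.8]
finger_gap: 0.0002
```

```bash
python3 look.py; python3 look.py w6.png
python3 - <<'E'
from h import *
rows([fin(t) for t in (38,40,45,50,54,58,62,64)])
E
```

```text
t 4.67 p [0.5423 0.1171 0.082 ] yaw 63.27 zax [ 0. -0. -1.] F [ 0.45 -1.    0.8 ] gap 0.0002 q [ 0.03  0.2   1.98 -0.    0.96  0.5 ]
th [37.6 36.4 37.9]
orange 587 ang 39.9 r 30.593103221649386
t 4.72 p [0.5423 0.1174 0.082 ] yaw 63.22 zax [ 0. -0. -1.] F [-0.   -0.05 -0.73] gap -0.0004 q [ 0.03  0.2   1.98 -0.    0.96  0.5 ]
th [38.  36.4 38. ]
orange 568 ang 41.6 r 30.647175743095296
[-0.01, -0.01, -0.0] [0.0, -0.0, 0.1]
[0.1, -0.08, -0.0] [0.0, -0.0, 2.1]
[0.38, -0.23, -0.0] [0.0, -0.0, 7.1]
[0.68, -0.35, -0.0] [0.0, -0.0, 12.1]
[0.92, -0.43, -0.0] [0.0, -0.0, 16.1]
[1.17, -0.49, -0.0] [0.0, -0.0, 20.1]
[1.42, -0.53, -0.0] [0.0, -0.0, 24.1]
[1.55, -0.55, -0.0] [0.0, -0.0, 26.1]
```

View pics/w6.png

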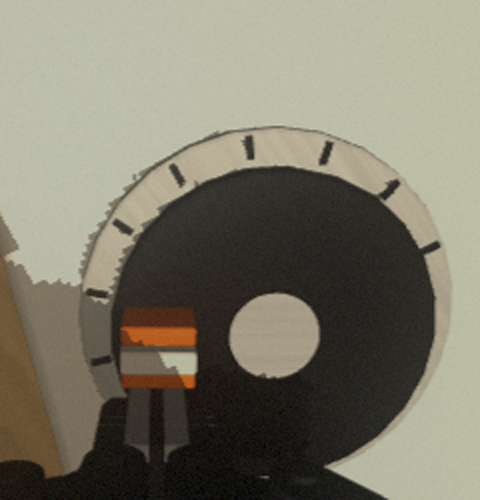

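It's in the same state as before, just starting to tip over. I'll advance slightly and hold.

Request:
apply_moves --plan '[[1,[0.1,-0.08,0],[0,0,2]],[1,[0.1,-0.08,0],[0,0,2]],[1,[0.1,-0.08,0],[0,0,2]]]'

```text
time: 5.15
position: [0.5419, 0.1186, 0.0818]
orientation: [-0.0, 0.86, 0.51, 0.0]
contact_force: [-0.2, 0.0, -0.8]
finger_gap: -0.0003
```

```bash
python3 look.py
python3 - <<'E'
from h import *
rows([fin(t) for t in (38,40,45,50,54,58,60,62,64)])
E
```

```text
t 5.15 p [0.5419 0.1186 0.0818] yaw 61.28 zax [-0.  0. -1.] F [-0.21  0.04 -0.82] gap -0.0003 q [0.03 0.2  1.98 0.   0.96 0.53]
th [39.9 36.7 39.9]
orange 607 ang 50.9 r 30.84520383730077
[-0.09, 0.08, -0.02] [-0.0, -0.0, -1.9]
[0.01, 0.01, -0.02] [-0.0, -0.0, 0.1]
[0.29, -0.15, -0.02] [-0.0, -0.0, 5.1]
[0.58, -0.28, -0.02] [-0.0, -0.0, 10.1]
[0.82, -0.37, -0.02] [-0.0, -0.0, 14.1]
[1.07, -0.44, -0.02] [-0.0, -0.0, 18.1]
[1.19, -0.47, -0.02] [-0.0, -0.0, 20.1]
[1.32, -0.49, -0.02] [-0.0, -0.0, 22.1]
[1.44, -0.51, -0.02] [-0.0, -0.0, 24.1]
```

Second click is done (vision about 51°, true 48°). Now the third.

Request:
apply_moves --plan '[[1,[0.35,-0.18,0],[0,0,6]],[1,[0.7,-0.33,0],[0,0,12]],[1,[0.95,-0.4,0],[0,0,16]],[1,[1.19,-0.47,0],[0,0,20]],[1,[1.38,-0.5,0],[0,0,23]]]'

```text
time: 5.82
position: [0.544, 0.1328, 0.0818]
orientation: [0.0, 0.945, 0.327, -0.0]
contact_force: [-0.5, -0.7, 0.9]
finger_gap: 0.0001
```

```bash
python3 look.py
python3 - <<'E'
from h import *
rows([fin(t) for t in (62,64)])
E
```

```text
t 5.83 p [0.544  0.1328 0.0818] yaw 38.17 zax [-0.001 -0.    -1.   ] F [-0.48 -0.66  0.88] gap 0.0001 q [ 0.06  0.21  1.97 -0.    0.97  0.96]
th [62.6 36.6 63. ]
orange 595 ang 64.9 r 30.63961529313112
[-0.06, 0.04, -0.01] [-0.0, 0.0, -1.1]
[0.04, -0.03, -0.01] [-0.0, 0.0, 0.9]
```

Request:
apply_moves --plan '[[1,[0.05,-0.03,0],[0,0,1]],[1,[0.05,-0.03,0],[0,0,1]],[1,[0.05,-0.03,0],[0,0,1]]]'

```text
time: 6.25
position: [0.5443, 0.1336, 0.0818]
orientation: [-0.0, 0.948, 0.32, 0.0]
contact_force: [0.3, 0.2, -0.0]
finger_gap: -0.0001
```

```bash
python3 look.py w7.png
python3 - <<'E'
from h import *
rows([fin(t) for t in (64,70,76,80,84,86,87,88)])
E
```

```text
t 6.25 p [0.5443 0.1336 0.0818] yaw 37.28 zax [ 0.  0. -1.] F [ 0.34  0.15 -0.01] gap -0.0001 q [0.06 0.21 1.97 0.   0.97 0.98]
th [63.9 36.5 63.9]
orange 615 ang 74.7 r 30.972134175484047
[0.0, -0.01, -0.02] [-0.0, -0.0, 0.1]
[0.34, -0.19, -0.02] [-0.0, -0.0, 6.1]
[0.69, -0.34, -0.02] [-0.0, -0.0, 12.1]
[0.93, -0.42, -0.02] [-0.0, -0.0, 16.1]
[1.18, -0.48, -0.02] [-0.0, -0.0, 20.1]
[1.31, -0.51, -0.02] [-0.0, -0.0, 22.1]
[1.37, -0.52, -0.02] [-0.0, -0.0, 23.1]
[1.43, -0.53, -0.02] [-0.0, -0.0, 24.1]
```

View pics/w7.png

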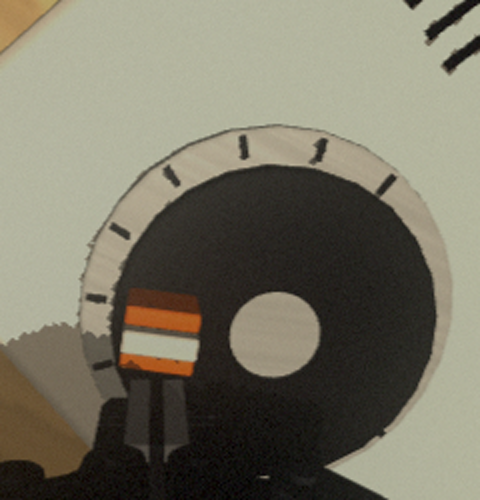

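Third click is done: vision angle 74.7° and the tab has left the finger. Now the fourth, to a finger angle of about 86°.

Request:
apply_moves --plan '[[1,[0.34,-0.19,0],[0,0,6]],[1,[0.69,-0.34,0],[0,0,12]],[1,[0.93,-0.42,0],[0,0,16]],[1,[1.18,-0.48,0],[0,0,20]],[1,[1.35,-0.52,0],[0,0,23]]]'

```text
time: 6.92
position: [0.5516, 0.1458, 0.0818]
orientation: [0.0, 0.992, 0.123, -0.001]
contact_force: [-0.2, -0.2, 0.4]
finger_gap: -0.0001
```

```bash
python3 look.py
python3 - <<'E'
from h import *
rows([fin(t) for t in (86,87)])
E
```

```text
t 6.92 p [0.5516 0.1458 0.0818] yaw 14.17 zax [-0.001 -0.    -1.   ] F [-0.21 -0.24  0.38] gap -0.0001 q [ 0.08  0.23  1.94 -0.    0.97  1.4 ]
th [86.2 36.8 87. ]
orange 591 ang 88.2 r 30.936877612141757
[-0.04, 0.03, -0.02] [-0.0, 0.0, -1.1]
[0.02, -0.0, -0.02] [-0.0, 0.0, -0.1]
```

Request:
apply_moves --plan '[[1,[0.03,0,0],[0,0,0]],[1,[0.03,0,0],[0,0,0]],[1,[0,0,0],[0,0,0]]]'

```text
time: 7.35
position: [0.5519, 0.1459, 0.0818]
orientation: [0.0, 0.992, 0.124, 0.0]
contact_force: [1.0, 1.0, -0.0]
finger_gap: -0.0002
```

```bash
python3 look.py w8.png
python3 - <<'E'
from h import *
c=cap("scene");save(cv2.resize(c["image"][190:340,180:380],None,fx=4,fy=4,interpolation=cv2.INTER_CUBIC),"s8.png")
rows([fin(86)])
E
```

```text
t 7.35 p [0.5519 0.1459 0.0818] yaw 14.28 zax [ 0.  0. -1.] F [ 1.02  0.98 -0.  ] gap -0.0002 q [ 0.08  0.23  1.94 -0.    0.97  1.4 ]
th [86.7 36.6 86.9]
orange 633 ang 98.6 r 31.28859305891375
[-0.03, 0.03, -0.02] [-0.0, 0.0, -0.9]
```

View pics/w8.png

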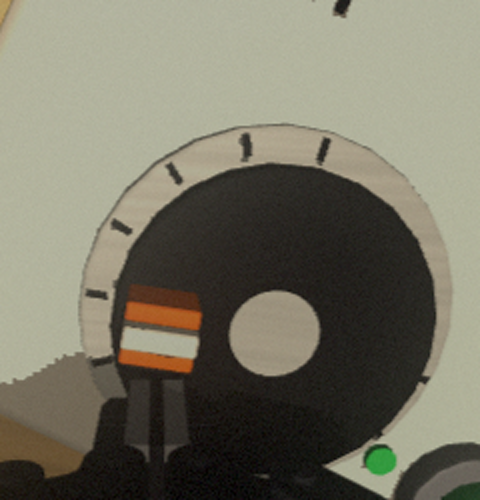

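Fourth click is done: 98.6° with the same bias, and the tab sits two tick spaces past... its fourth stop. I'll back off, lift, and look from above.

Request:
apply_moves --plan '[[1,[-0.6,0.1,0],[0,0,0]],[1,[-0.8,0.1,-1.5],[0,0,0]],[1,[-0.8,0.1,-5],[0,0,0]],[1,[-2.5,0.1,-9],[0,0,0]],[1,[-4,0.1,-12],[0,0,0]]]'

```text
time: 8.07
position: [0.5136, 0.135, 0.205]
orientation: [0.0, 0.992, 0.124, 0.002]
contact_force: [1.1, 1.0, 0.3]
finger_gap: -0.0003
```

Request:
apply_moves --plan '[[1,[-2,1,-1],[0,0,-10]],[1,[-2,2,-2],[0,0,-20]],[1,[-2,3,-2],[0,0,-30]],[1,[-2,3,-2],[0,0,-30]]]'

```text
time: 8.57
position: [0.5016, 0.1007, 0.2231]
orientation: [0.0, 0.927, 0.375, 0.001]
contact_force: [0.6, -1.1, 0.3]
finger_gap: 0.0002
```

Run:
```python
from meas import *
s=st();z=cap("wrist");save(z["image"],"w9.png");np.savez("w9.npz",**z);m=meas(z);print(m["disc"],m["discz"])
O=m["orange"];O=O[(O[:,2]<.105)&(O[:,2]>.085)];c=np.array(m["disc"][:2]);d=O[:,:2].mean(0)-c;print(len(O),"ang",np.degrees(np.arctan2(d[1],d[0])),np.hypot(*d))
G=m["green"];G=G[(G[:,2]<.08)];print("green",len(G),G.mean(0),np.median(G,0),G.min(0),G.max(0))
```

```text
t 8.57 p [0.5016 0.1007 0.2231] yaw 44.09 zax [ 0.002  0.    -1.   ] F [ 0.58 -1.06  0.29] gap 0.0002 q [-0.   -0.07  1.98  0.    1.23  0.8 ]
(0.578833281993866, 0.12088357657194138, 0.04335298761725426) 0.07595544828099321
214 ang 95.41519134938225 0.030895035073496446
green 412 [0.53059159 0.03574343 0.07191111] [0.53048265 0.03579938 0.07189712] [0.51756606 0.02324668 0.069979  ] [0.54291522 0.04796158 0.07358427]
```

View pics/w9.png

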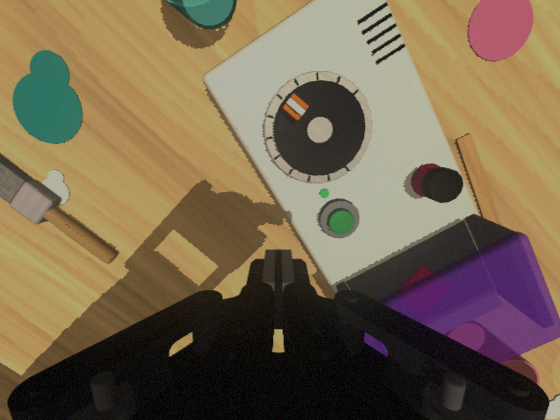

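Seen from above, the tab is at (297,106), 95.4°, against about 191.3° at the start. That's 96°, exactly four clicks. The button is at (0.5305,0.0358) with its top at 0.072, so I'll go above it next.

Run:
```python
from h import *
st();rows([(.5305,.0358,.12,75),(.5305,.0358,.085,75)])
```

```text
t 8.62 p [0.5014 0.101  0.2227] yaw 44.05 zax [ 0.001  0.    -1.   ] F [-0.34  0.4  -0.72] gap -0.0001 q [ 0.   -0.07  1.98  0.    1.23  0.8 ]
[-2.45, 6.71, 10.27] [0.0, -0.0, -30.9]
[-2.46, 6.7, 13.77] [0.0, -0.0, -30.9]
```

Request:
apply_moves --plan '[[1,[-1,3,1],[0,0,-10]],[1,[-2.4,6.7,3],[0,0,-20]],[1,[-2.4,6.7,6],[0,0,-31]],[1,[-2.4,6.7,10],[0,0,-31]],[1,[-2.4,6.7,10],[0,0,-31]]]'

```text
time: 9.25
position: [0.528, 0.037, 0.1184]
orientation: [-0.003, 0.793, 0.61, -0.003]
contact_force: [-1.0, 0.2, 0.3]
finger_gap: -0.0001
```

Run:
```python
from meas import *
st();rows([(.5305,.0358,.12,75),(.5305,.0358,.085,75)])
z=cap("wrist");save(z["image"],"w10.png")
c=cap("side");save(cv2.resize(c["image"][150:280,190:350],None,fx=4,fy=4,interpolation=cv2.INTER_CUBIC),"sd10.png")
st();rows([(.5305,.0358,.08,75)])
```

```text
t 9.25 p [0.528  0.037  0.1184] yaw 75.14 zax [-0.008  0.001 -1.   ] F [-1.02  0.18  0.28] gap -0.0001 q [-0.12  0.1   2.02  0.    1.04  0.14]
[-0.05, 0.27, -0.16] [-0.5, 0.1, 0.1]
[-0.05, 0.3, 3.34] [-0.5, 0.1, 0.1]
t 9.35 p [0.5313 0.0367 0.1227] yaw 75.21 zax [ 0.  0. -1.] F [-0.26  0.21  0.5 ] gap 0.0001 q [-0.12  0.09  2.01  0.    1.04  0.14]
[-0.1, -0.06, 4.27] [0.0, -0.0, 0.2]
```

View pics/w10.png

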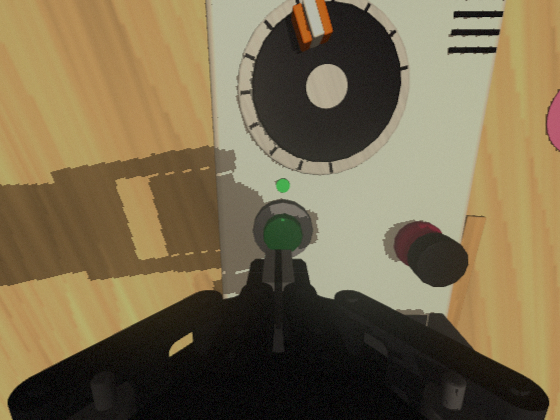

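View pics/sd10.png

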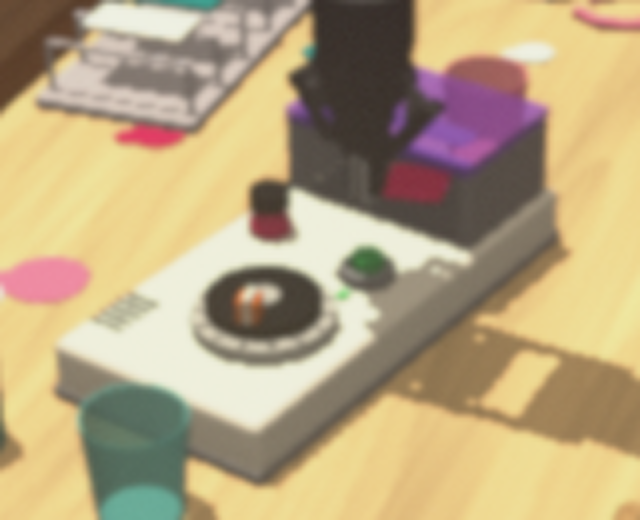

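The finger is lined up over the button, which the wrist view shows at (283,233). The dial is unchanged. Going down.

Request:
apply_moves --plan '[[1,[-0.1,0,2.5],[0,0,0]],[1,[-0.1,0,4.5],[0,0,0]],[1,[-0.1,0,4.7],[0,0,0]],[1,[-0.1,0,4.7],[0,0,0]]]'

```text
time: 9.85
position: [0.532, 0.0354, 0.0767]
orientation: [0.001, 0.792, 0.611, 0.001]
contact_force: [-0.2, -0.6, 0.2]
finger_gap: 0.0003
```

Run:
```python
from h import *
st();rows([(.5305,.0358,.0655,75)])
```

```text
t 9.85 p [0.532  0.0354 0.0767] yaw 75.25 zax [ 0.003 -0.    -1.   ] F [-0.15 -0.63  0.22] gap 0.0003 q [-0.12  0.16  2.04  0.    0.94  0.13]
[-0.0, -0.16, 1.12] [0.2, -0.0, 0.3]
```

Request:
apply_moves --plan '[[1,[0,-0.1,0.3],[0,0,0]],[1,[0,-0.1,0.6],[0,0,0]],[1,[0,-0.1,0.8],[0,0,0]],[1,[0,-0.1,0.9],[0,0,0]],[1,[0,-0.1,0.9],[0,0,0]]]'

```text
time: 10.48
position: [0.5307, 0.0356, 0.0666]
orientation: [0.001, 0.792, 0.61, 0.001]
contact_force: [1.0, 1.1, 4.2]
finger_gap: 0.0001
```

Run:
```python
from h import *
st()
```

```text
t 10.47 p [0.5307 0.0356 0.0666] yaw 75.25 zax [ 0.002 -0.    -1.   ] F [0.97 1.12 4.22] gap 0.0001 q [-0.12  0.17  2.04  0.    0.92  0.13]
```

Force is 4.2 N at z 0.0666, close to full travel. I'll press on until the stop shows in the force.

Request:
apply_moves --plan '[[1,[0,0,0.1],[0,0,0]],[1,[0,0,0.2],[0,0,0]],[1,[0,0,0.2],[0,0,0]]]'

```text
time: 10.85
position: [0.5307, 0.0356, 0.0659]
orientation: [0.0, 0.792, 0.611, 0.0]
contact_force: [-2.3, 0.9, 13.0]
finger_gap: -0.0001
```

Force jumps to 13 N after 6.1 mm of travel, so the button is bottomed. Releasing, lifting and backing away.

Request:
apply_moves --plan '[[1,[0,0,-0.5],[0,0,0]],[1,[0,0,-1.5],[0,0,0]],[1,[0,0,-5],[0,0,0]],[1,[0,0,-10],[0,0,0]],[1,[-2,0,-14],[0,0,0]]]'

```text
time: 11.48
position: [0.5237, 0.0168, 0.2046]
orientation: [-0.001, 0.791, 0.611, -0.001]
contact_force: [0.8, -0.6, -0.4]
finger_gap: -0.0003
```

Request:
apply_moves --plan '[[1,[-2,0,-1],[0,0,0]],[1,[-3,0,-2],[0,0,0]],[1,[-3,0,-2],[0,0,0]]]'

```text
time: 11.85
position: [0.5166, -0.0131, 0.2236]
orientation: [-0.0, 0.792, 0.61, -0.0]
contact_force: [1.0, 0.4, 0.2]
finger_gap: 0.0
```

Run:
```python
from meas import *
s=st();z=cap("wrist");save(z["image"],"w11.png");m=meas(z);print(m["disc"],m["discz"])
O=m["orange"];O=O[(O[:,2]<.105)&(O[:,2]>.085)];c=np.array(m["disc"][:2]);d=O[:,:2].mean(0)-c;print(len(O),"ang",np.degrees(np.arctan2(d[1],d[0])),np.hypot(*d))
G=m["green"];G=G[(G[:,2]<.08)];print("green",len(G),np.median(G,0))
save(cap("scene")["image"],"s11.png")
```

```text
t 11.85 p [ 0.5166 -0.0131  0.2236] yaw 75.19 zax [-0.001  0.    -1.   ] F [0.97 0.44 0.22] gap 0.0 q [-0.22 -0.06  1.97  0.    1.23  0.04]
(0.5785062313079834, 0.11980663985013962, 0.043819401413202286) 0.07588211899850078
54 ang 101.26644172807856 0.025182890543531716
green 524 [0.53061015 0.03555178 0.07177925]
```

View pics/w11.png

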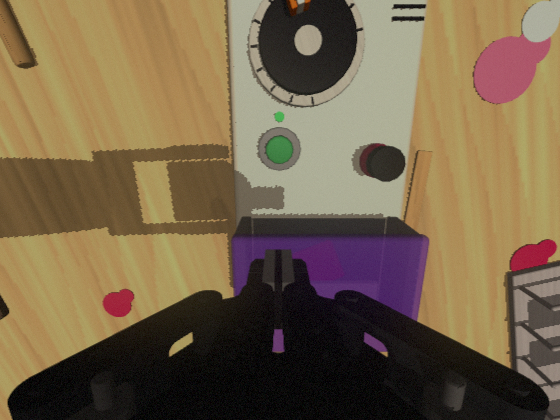

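View pics/s11.png

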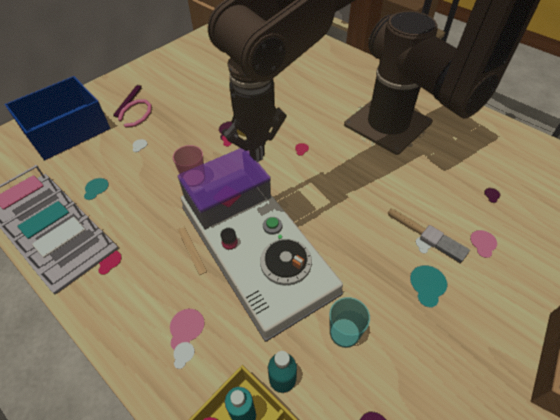

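The button is back up at z 0.0718 and everything else is where it was. The tab is clipped at the top edge of the wrist picture, so I'll check its angle with the scene camera before handing in.

Run:
```python
from meas import *
z=cap("scene");m=meas(z);O=m["orange"];O=O[(O[:,2]<.105)&(O[:,2]>.085)];d=O[:,:2].mean(0)-np.array([.5816,.1236]);print(len(O),np.degrees(np.arctan2(d[1],d[0])),np.hypot(*d))
print(m["disc"])
save(cv2.resize(z["image"][190:340,180:380],None,fx=4,fy=4,interpolation=cv2.INTER_CUBIC),"s12.png")
```

```text
33 92.51540332239887 0.030088298365487327
(0.5808995962142944, 0.12364470958709717, 0.04441108927130699)
```

View pics/s12.png

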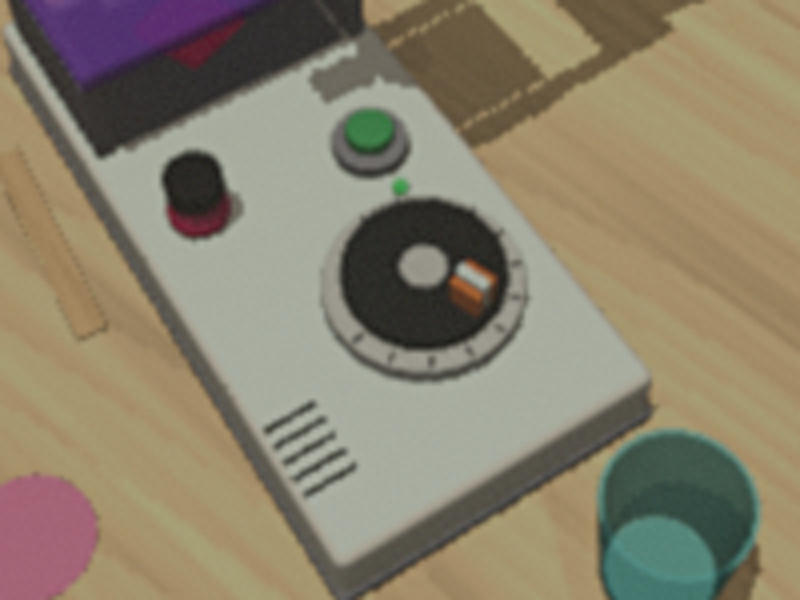

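The scene camera has the tab going from 188.7° to 92.5°, which is 96.2°, or four clicks. Handing in.

```bash
python3 -c "
from rig import ticket
print(ticket.job_done())"
```

```text
the job is handed in; nothing more can be done
None
```

The dial is set four clicks clockwise, the start button was pressed to its stop afterwards and has come back up, and the job is handed in. It took about 12 s of the 45 s.

- **Dial:** I pushed the trailing cheek of the tab round with the shut fingertip, one click at a time. The wrist camera showed the tab turn from about 191.3° to 95.4°, and the scene camera showed 96.2° after the button press. Four clicks is 96°.
- **Button:** It went down 6.1 mm, and the force rose from 4 N to 13 N at the stop. Afterwards its top was back at 71.8 mm, the same as before the press.
- **Bystanders:** The jar, cups, bottle, brush and stick looked unmoved in the last pictures; I did not measure their positions.

Two checks disagreed:
- **Camera offset:** The scene and wrist cameras differ by about 4 mm in absolute position. I used the wrist camera, whose view of the fingertip matched the robot's own tool position.
- **Last wrist picture:** It cut off the tab and gave an unreliable 101°, so the scene camera was the final check of the dial.

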